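# Seat a model ship hull on its building board and throw the toggle clamp

## Task

Seat the grey ship hull for gluing: with the fingertips push it by its stern along the wooden channel until its bow is home against the dark stop block, then push the clamp's upright red handle over and down, away from the hull, until it snaps past centre and the rubber foot holds the hull down. Do not lift the hull, and leave the lifeboats, the bell and the sanding stick where they are.

Things in the scene. Friction and masses are not known exactly. Their poses are not given: they have to be found in the camera images.
- board: white-faced building board fixed to the desk, 190 (x) x 320 (y) x 12 mm; origin at the centre of its underside. +y is the way the hull is pushed (to the bow), +x runs from hull to clamp handle, z up. In its frame, mm: hull channel along y at x -55 between dark wooden rails 10 high, 10 wide, 54 apart inside, y -120 to 85; iron clamp bracket at y 30 (54 wide), x -13 to 53, 42 high above the board
- bow_stop (a point): on the face of the dark stop block (60 wide, 18 thick, 34 mm high, fixed at the end of the channel): the point the bow must touch, on the channel's centre line, 15 mm above the board's top; the face looks to the board's -y
- hull: grey plastic flat-bottomed ship hull, loose, about 0.15 kg, 200 long (y) x 50 wide x 30 mm high at the deck, 38 mm at the raised bow; origin at the centre of its underside, +y to the bow. It stands in the channel with 2 mm play on each side, its bow 14 to 48 mm short of the stop at the start, and slides with about 1 N
- stern (a point): centre of the hull's flat stern face (50 mm wide, 30 mm high), 15 mm above its underside; push here towards the bow
- bow (a point): foremost point of the hull on its centre line, 15 mm above its underside
- clamp_handle (a joint): toggle clamp: angle between handle and arm, rad. 0 = open (handle nearly upright, arm and foot raised; a light spring keeps it so), dead centre 2.28, locked against its stop 2.40. Pushed square near its end the handle takes about 1 N at first and 4 to 5 N just before dead centre; let go before that it springs open, beyond it it snaps to the stop and stays
- handle_end (a point): free end of the red handle grip (bar 15 mm thick, round end, grip 62 long). It swings in the board's plane y = 30 towards +x and down; push the side that faces the hull, which becomes its top. End (x, z) in the board's frame, mm, by the grip's angle above level: 80 deg (open) 46, 148; 65 deg 68, 142; 50 deg 85, 129; 35 deg 96, 108; 20 deg 103, 83; 7 deg (locked) 106, 59
- clamp_pad: sprung spindle with a rubber foot, 15 mm across, on the end of the clamp arm; origin at the foot's underside. It comes down on the bare deck amidships and presses with about 10 N when locked.
- lifeboat_a: loose olive plastic lifeboat, 46 x 17 x 15 mm, on the board; origin at the centre of its underside; leave alone
- lifeboat_b: the second loose lifeboat, same size; leave alone
- bell: loose pewter ship's bell replica, 40 mm across, 42 mm high, on the board; origin at the centre of its foot; leave alone
- sanding_stick: loose wooden sanding stick, 150 (y) x 18 x 5 mm, lying flat on the desk between robot and board; origin at the centre of its underside; leave alone
Mind the look-alikes: they are no part of the job. Of the things that look like the hull, the largest one is meant.

How it is judged:
On the way, in this order (a step that is already met when the one before it is completed fails the run):
1. the hull is home, its bow within 3 mm of the stop, with the clamp still open (y of bow in the frame of board above 0.117 m and value of joint clamp_handle below 0.5 rad), for 0.2 s.
2. the handle has snapped past centre to its locked stop (value of joint clamp_handle above 2.34 rad), for 0.2 s.
At the end, for the whole second after the job is handed in: the hull's bow is within 3 mm of the stop block, the handle is locked past dead centre (joint above 2.34 rad) and the rubber foot presses the hull on the board with more than 3 N, the hull at rest (y of bow in the frame of board above 0.117 m and value of joint clamp_handle above 2.34 rad and contact force between clamp_pad and hull above 3 N and z of hull in the frame of board below 0.015 m and linear speed of hull below 0.01 m/s); the robot touches nothing.
It fails at once if the hull is lifted off the board (more than 6 mm) (z of hull in the frame of board above 0.018 m).
It fails at once if a lifeboat, the bell or the sanding stick is lifted or shifted by more than 15 mm (distance of any of lifeboat_a, lifeboat_b, bell, sanding_stick from where it was at the start of the episode above 0.015 m).
It also fails if it takes over 48 s, if anything falls off the work surface, if the arm or the gripper's body presses on something with over 40 N, if the wrist force passes 120 N, or if a joint passes its speed limit or range.

## Robot

A 6-joint arm with a two-finger parallel gripper is mounted at the origin on the work surface. World frame = base frame: x ahead of the robot, y to its left, z up, the work surface at z = 0. Lengths are in m, angles in rad, forces in N, time in s.
With the tool pointing down it reaches from about 0.35 to 1 m from the base axis. Payload 7.1 kg.
Tool frame: the origin (TCP) lies at the very end of the fingers, on their centre line; the grasp point (between the pads) lies 19 mm behind it; z points along the fingers, y is the direction in which the jaws open and shut (so a half turn about z gives the same grasp; the last joint's range is limited). The gripper opens to 85 mm and grips with 20 to 120 N. Pads are 22 mm wide; open, the fingers measure 114 mm over their backs; the gripper's body (76 mm by 85 mm) begins 54 mm behind the grasp point. The pads swing forward as they close: fully open they stand 13 mm farther back than shut.
Start: joints at [1.191, 0.423, 1.63, -0, 1.089, -0.019], TCP at [0.221, 0.585, 0.231] pointing down, gripper open.
Joint ranges: [-3, 3], [-0.9, 2.11], [0.09, 2.58], [-1.31, 4.45], [0.11, 2.69], [-2.54, 2.54]. Speed limits (rad/s): [2.39, 2.39, 3.01, 3.14, 3.14, 3.14].

## Interface

Orientations are given as a unit quaternion [w, x, y, z].
In Python, from rig import telemetry, optics, sign_off, cut_out, tip_of gives the robot as it stands. The module is installed in compiled form; this text tells all that it offers.
- The arm moves only by the tool drive_tool, never from a script. Its argument "deltas" is a list of rows, each an object with "rot": the turn, a rotation vector about the world's x, y, z as a fraction of full scale, a list of three; "slide": the shift along the world's x, y, z as a fraction of full scale, a list of three; "gripper": the closure, from 0 (fully open) to 1 (shut). In form: [{"rot": [rx, ry, rz], "slide": [x, y, z], "gripper": gripper}, ...]. A call has 1 to 5 rows; each row is the pose to reach, as a shift and turn from the pose measured when the call began, turning the shorter way round; what a row does not reach only later rows make up. Full scale, the value 1, is 0.1 m for a shift and 180 degrees for a turn. A row lasts 1/10 s, in which the tool goes at most 50 mm and 8.59 degrees, less where a joint would pass 70% of its speed; a pose out of reach is approached as far as the arm can. A call with a number of a shift or a turn outside -1 to 1 is refused whole. A call with a gripper value outside its range is refused whole. The fingers move at their own pace and stop on an object; "grip_force" is the grip in N (left out, the last holds). Time passes only in rows, so rows that repeat a pose let the fingers close. It gives the time, the measured TCP pose, the force and the opening at its end, in the units of the state.
- telemetry.get_state(): the state, without advancing time (a new reading comes with each control period).
- optics.capture(name): name is "side" or "top" or "wrist"; returns a dict with "pixels" (384x512x3 uint8, red, green, blue), "K" (3x3 intrinsics, pixels), "pose" (4x4, takes a point from camera to world coordinates); the wrist camera has in their place "hand_eye" (4x4, takes a point from camera to tool coordinates, whose origin is the TCP and whose axes are the flange's). Camera axes: x right, y down, z forward; pixel columns grow to the right and rows downward; lengths in m; the calibration is good to about 2 mm. A picture is of the moment at which its call begins: read the wrist's pose just before it. There is no depth.
- sign_off(): hands the job in, once; it reports no verdict.
Trained networks look in the newest picture that a camera, given by its name, has taken for a name from the list of things; names that differ only in an ending like _2 or _b are one class to them, and where a whole thing is asked for, a point or a joint stands for the part that bears it (a point fixed in the world has none). Each returns a list of dicts, best first, with "conf" (0 to 1); they miss things now and then, are a little off and sometimes report something else, mostly with a low value. They report only what shows in the picture. A call takes as long as a camera call. They do not tell look-alikes from the thing itself.
- cut_out(camera, name): "mask" (384x512 bool, what is visible of it).
- tip_of(camera, name): "centre" ([x, y, z] in m, in world coordinates, good to about 4 mm: a listed point, or the origin of a listed thing).
The state is a dict: "time": time; "joints": joint angles; "qd": joint speeds; "tau": joint torques, N m; "tcp_pos": TCP position; "eef_rot": TCP orientation; "ft_force": force on the tool from outside, world axes, zero at the start; "torque": the same for the moment, N m; "opening": finger opening in m.
Only numpy, scipy, OpenCV 4.12 (cv2) and the standard library are available. Lean on these libraries where they do the work, as an engineer would, in place of code of your own. Each camera call takes 0.05 s, during which the arm holds its last target. There are 200 camera calls.

## Working session

There is one attempt and no reset: what is moved stays moved. The work goes in short steps, Python scripts to look and compute and a tool call to move; the robot and the scene stay as the last step left them, time stands still between calls to the robot, and variables do not carry over. Pictures are saved under pics/ and viewed, about 8 in all and at most 12, crops included, and the job is handed in when it is done.

Besides the shell and the picture viewer there is one more tool, called after "Request:" by a JSON object that holds its "op" and its "data". drive_tool: Moves the arm, as the interface text tells. Its arguments: {"type":"object","properties":{"deltas":{"type":"array","items":{"type":"object","properties":{"rot":{"type":"array","items":{"type":"number","minimum":-1,"maximum":1}},"slide":{"type":"array","items":{"type":"number","minimum":-1,"maximum":1}},"gripper":{"type":"number"}}}},"grip_force":{"type":"number"}},"required":["deltas"]}

```bash
mkdir -p pics; python3 - <<'E'
from rig import telemetry, optics, tip_of
import cv2,numpy as np
s=telemetry.get_state();print(s)
ims=[]
for c in ("side","top"):
    o=optics.capture(c);cv2.imwrite(f"pics/{c}0.png",o["pixels"][:,:,::-1])
    for n in ["board","bow_stop","hull","stern","bow","handle_end","clamp_pad","lifeboat_a","bell","sanding_stick"]:
        print(c,n,[(np.round(d["centre"],3).tolist(),round(d["conf"],2)) for d in tip_of(c,n)[:4]])
E
```

```text
{'time': 0.0, 'joints': array([ 1.19101325e+00,  4.23860662e-01,  1.63069831e+00,  1.44727649e-05,
        1.08862391e+00, -1.90255063e-02]), 'qd': array([-0.00021369,  0.00072021,  0.00123756, -0.00036702,  0.00040938,
       -0.00028214]), 'tau': array([ 1.75991929e-03, -5.57411277e+01, -2.81734568e+01,  1.50819824e-04,
        7.53738190e-03, -5.36598793e-05]), 'tcp_pos': array([0.22039406, 0.58425318, 0.23053006]), 'eef_rot': array([-1.63781856e-04,  1.79405475e-01,  9.83774895e-01, -7.78087332e-04]), 'ft_force': array([ 0.87952309, -0.65916268,  0.49614614]), 'torque': array([-0.04800399,  0.03715697,  0.04350657]), 'opening': 0.08552949390010292}
side board [([0.548, -0.078, -0.0], 0.67)]
side bow_stop [([0.465, 0.023, 0.025], 0.64), ([0.586, -0.043, 0.15], 0.25)]
side hull [([0.542, -0.376, -0.0], 0.9), ([0.494, -0.089, 0.013], 0.81), ([0.287, -0.274, 0.005], 0.67)]
side stern [([0.615, -0.349, 0.01], 0.88), ([0.404, -0.113, 0.003], 0.68), ([0.22, -0.31, 0.015], 0.64), ([0.514, -0.182, 0.028], 0.59)]
side bow [([0.403, -0.112, 0.001], 0.69), ([0.468, 0.008, 0.028], 0.67), ([0.
[... 333 characters left out ...]
], 0.61)]
top bow_stop [([0.464, 0.023, 0.026], 0.81)]
top hull [([0.285, -0.271, -0.002], 0.8), ([0.544, -0.379, 0.001], 0.72), ([0.489, -0.088, 0.012], 0.65)]
top stern [([0.214, -0.309, 0.014], 0.81), ([0.514, -0.186, 0.027], 0.66), ([0.611, -0.351, 0.016], 0.64)]
top bow [([0.465, 0.009, 0.027], 0.89), ([0.353, -0.236, 0.009], 0.72), ([0.464, -0.397, 0.01], 0.69)]
top handle_end [([0.581, -0.042, 0.146], 0.6)]
top clamp_pad [([0.517, -0.051, 0.088], 0.61)]
top lifeboat_a [([0.607, -0.192, 0.012], 0.65), ([0.604, -0.133, 0.009], 0.56)]
top bell [([0.57, 0.058, 0.017], 0.62)]
top sanding_stick [([0.403, -0.113, -0.002], 0.68), ([0.513, -0.185, 0.025], 0.56), ([0.517, -0.054, 0.089], 0.24)]
```

View pics/side0.png

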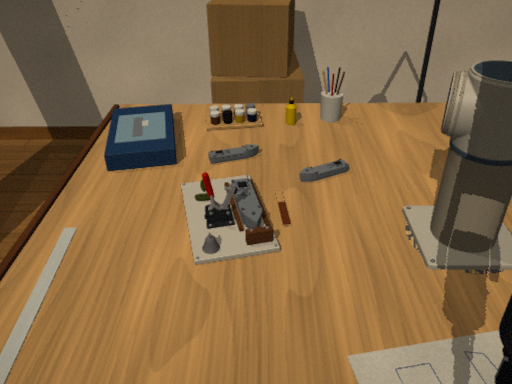

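View pics/top0.png

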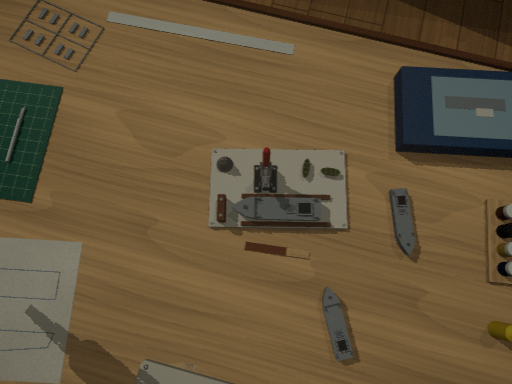

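The side and top views agree. The large hull sits in the channel, with its stern near (0.514,-0.184) and its bow near (0.466,0.009), about 15 mm short of the stop. The handle is upright at (0.583,-0.042). The board yaw is about 14° and its origin about (0.547,-0.080), which fits every detected point. The smaller hulls at (0.54,-0.38) and (0.285,-0.27) are look-alikes.

I'll move behind the stern with the fingers shut.

Request:
{"op": "drive_tool", "data": {"deltas": [{"rot": [0,0,-0.04],"slide": [0.38,-1,0],"gripper": 1},{"rot": [0,0,-0.04],"slide": [0.38,-1,0],"gripper": 1},{"rot": [0,0,-0.04],"slide": [0.38,-1,0],"gripper": 1}], "grip_force": 60}}

```text
time: 1.4
tcp_pos: [0.2591, 0.4803, 0.2308]
eef_rot: [-0.0, 0.242, 0.97, -0.002]
ft_force: [-0.6, 0.2, 0.1]
opening: 0.0442
```

Request:
{"op": "drive_tool", "data": {"deltas": [{"rot": [0,0,-0.04],"slide": [0.38,-1,0],"gripper": 1},{"rot": [0,0,-0.04],"slide": [0.38,-1,0],"gripper": 1},{"rot": [0,0,-0.04],"slide": [0.38,-1,0],"gripper": 1}]}}

```text
time: 1.7
tcp_pos: [0.2975, 0.3768, 0.2307]
eef_rot: [-0.0, 0.303, 0.953, -0.003]
ft_force: [0.2, -0.0, 0.8]
opening: 0.0004
```

Request:
{"op": "drive_tool", "data": {"deltas": [{"rot": [0,0,-0.04],"slide": [0.38,-1,0],"gripper": 1},{"rot": [0,0,-0.04],"slide": [0.38,-1,0],"gripper": 1},{"rot": [0,0,-0.04],"slide": [0.38,-1,0],"gripper": 1}]}}

```text
time: 2.0
tcp_pos: [0.3361, 0.2741, 0.2308]
eef_rot: [-0.0, 0.364, 0.932, -0.003]
ft_force: [0.2, 0.2, -0.6]
opening: 0.0001
```

Request:
{"op": "drive_tool", "data": {"deltas": [{"rot": [0,0,-0.04],"slide": [0.38,-1,0],"gripper": 1},{"rot": [0,0,-0.04],"slide": [0.38,-1,0],"gripper": 1},{"rot": [0,0,-0.04],"slide": [0.38,-1,0],"gripper": 1}]}}

```text
time: 2.3
tcp_pos: [0.3756, 0.1717, 0.2311]
eef_rot: [0.0, 0.423, 0.906, -0.003]
ft_force: [0.4, -0.5, 0.0]
opening: 0.0001
```

Request:
{"op": "drive_tool", "data": {"deltas": [{"rot": [0,0,-0.04],"slide": [0.38,-1,0],"gripper": 1},{"rot": [0,0,-0.04],"slide": [0.38,-1,0],"gripper": 1},{"rot": [0,0,-0.04],"slide": [0.38,-1,0],"gripper": 1}]}}

```text
time: 2.6
tcp_pos: [0.4158, 0.0694, 0.2316]
eef_rot: [0.001, 0.48, 0.877, -0.002]
ft_force: [0.6, -0.1, -0.7]
opening: 0.0
```

Request:
{"op": "drive_tool", "data": {"deltas": [{"rot": [0,0,-0.04],"slide": [0.38,-1,0],"gripper": 1},{"rot": [0,0,-0.04],"slide": [0.38,-1,0],"gripper": 1},{"rot": [0,0,-0.04],"slide": [0.38,-1,0],"gripper": 1}]}}

```text
time: 2.9
tcp_pos: [0.4564, -0.0329, 0.2321]
eef_rot: [0.002, 0.535, 0.845, -0.002]
ft_force: [-1.0, 0.5, 0.2]
opening: -0.0
```

Request:
{"op": "drive_tool", "data": {"deltas": [{"rot": [0,0,-0.03],"slide": [0.34,-0.91,0],"gripper": 1},{"rot": [0,0,-0.03],"slide": [0.34,-0.91,0],"gripper": 1},{"rot": [0,0,-0.03],"slide": [0.34,-0.91,0],"gripper": 1}]}}

```text
time: 3.2
tcp_pos: [0.4935, -0.1267, 0.2325]
eef_rot: [0.003, 0.576, 0.818, -0.001]
ft_force: [0.7, 1.2, -0.3]
opening: -0.0003
```

Request:
{"op": "drive_tool", "data": {"deltas": [{"rot": [0,0,-0.03],"slide": [0.34,-0.91,0],"gripper": 1},{"rot": [0,0,-0.03],"slide": [0.34,-0.91,-0.5],"gripper": 1},{"rot": [0,0,-0.03],"slide": [0.34,-0.91,-0.7],"gripper": 1},{"rot": [0,0,-0.03],"slide": [0.34,-0.91,-0.7],"gripper": 1}]}}

```text
time: 3.6
tcp_pos: [0.526, -0.2165, 0.158]
eef_rot: [-0.0, 0.614, 0.79, -0.002]
ft_force: [-0.6, 0.2, -0.4]
opening: 0.0001
```

```bash
cat > h.py <<'E'
from rig import telemetry, optics, tip_of
import cv2,numpy as np
from scipy.spatial.transform import Rotation as R
from scipy.optimize import least_squares
def look(c,names,png=None):
    s=telemetry.get_state(); o=optics.capture(c)
    if png: cv2.imwrite("pics/"+png,o["pixels"][:,:,::-1])
    r={}
    for n in names:
        d=tip_of(c,n); r[n]=d
        print(c,n,[(np.round(x["centre"],4).tolist(),round(x["conf"],2)) for x in d[:3]])
    return s,r
def loc(p,o=(0.547,-0.080),th=14.1):
    t=np.radians(th);d=np.array(p[:2])-o
    return np.round([d@[np.cos(t),np.sin(t)],d@[-np.sin(t),np.cos(t)]],4)
E
python3 - <<'E'
from h import *
s,r=look("wrist",["bow_stop","stern","bow","hull","handle_end","board"],"w1.png")
print(s["tcp_pos"],s["eef_rot"],loc(s["tcp_pos"]))
for n in r:
    for d in r[n][:2]: print(n,loc(d["centre"]))
E
```

```text
wrist bow_stop []
wrist stern [([0.5138, -0.1844, 0.0318], 0.79)]
wrist bow [([0.3535, -0.2406, 0.0107], 0.65)]
wrist hull [([0.6016, -0.1319, 0.013], 0.72), ([0.4883, -0.0887, 0.0137], 0.67)]
wrist handle_end [([0.4899, -0.0886, 0.0141], 0.28)]
wrist board [([0.5488, -0.0789, 0.002], 0.6)]
[ 0.52597507 -0.21649769  0.15804392] [-4.19643669e-04  6.13728078e-01  7.89513836e-01 -2.36058003e-03] [-0.0536 -0.1273]
stern [-0.0576 -0.0932]
bow [-0.2268 -0.1086]
hull [ 0.0403 -0.0636]
hull [-0.0591  0.0059]
handle_end [-0.0575  0.0056]
board [0.002  0.0006]
```

View pics/w1.png

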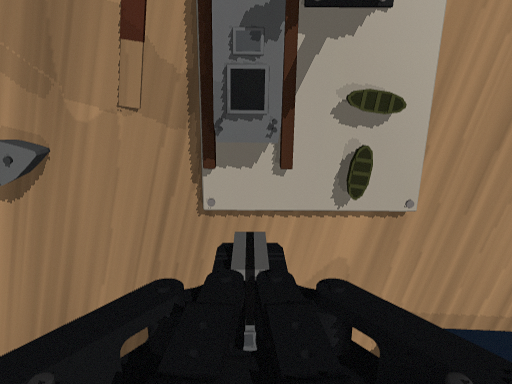

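The wrist view shows the fingertips (col 250) lined up with the channel centre (col 248) and square to the rails. The stern edge at row 140 is about 33 mm ahead. Next I lower the tool.

Request:
{"op": "drive_tool", "data": {"deltas": [{"rot": [0,0,0],"slide": [-0.01,0,-0.4],"gripper": 1},{"rot": [0,0,0],"slide": [-0.01,0,-0.8],"gripper": 1},{"rot": [0,0,0],"slide": [-0.01,0,-0.8],"gripper": 1}]}}

```text
time: 4.25
tcp_pos: [0.5244, -0.2152, 0.0811]
eef_rot: [0.001, 0.613, 0.79, -0.002]
ft_force: [-0.2, 1.1, -0.5]
opening: -0.0004
```

Request:
{"op": "drive_tool", "data": {"deltas": [{"rot": [0,0,0],"slide": [0,0,-0.3],"gripper": 1},{"rot": [0,0,0],"slide": [0,0,-0.51],"gripper": 1},{"rot": [0,0,0],"slide": [0,0,-0.51],"gripper": 1}]}}

```text
time: 4.55
tcp_pos: [0.5238, -0.2147, 0.0299]
eef_rot: [-0.0, 0.613, 0.79, -0.002]
ft_force: [-0.1, -0.6, -0.0]
opening: 0.0001
```

Request:
{"op": "drive_tool", "data": {"deltas": [{"rot": [0,0,0],"slide": [-0.02,0.08,0],"gripper": 1},{"rot": [0,0,0],"slide": [-0.035,0.14,0],"gripper": 1},{"rot": [0,0,0],"slide": [-0.05,0.2,0],"gripper": 1},{"rot": [0,0,0],"slide": [-0.05,0.2,0],"gripper": 1}]}}

```text
time: 4.95
tcp_pos: [0.519, -0.1939, 0.031]
eef_rot: [0.0, 0.612, 0.791, -0.002]
ft_force: [0.5, -0.9, 0.3]
opening: 0.0
```

Request:
{"op": "drive_tool", "data": {"deltas": [{"rot": [0,0,0],"slide": [-0.005,0.02,0],"gripper": 1},{"rot": [0,0,0],"slide": [-0.01,0.04,0],"gripper": 1},{"rot": [0,0,0],"slide": [-0.015,0.06,0],"gripper": 1},{"rot": [0,0,0],"slide": [-0.02,0.08,0],"gripper": 1},{"rot": [0,0,0],"slide": [-0.025,0.1,0],"gripper": 1}]}}

```text
time: 5.45
tcp_pos: [0.5165, -0.1839, 0.031]
eef_rot: [0.001, 0.612, 0.791, -0.002]
ft_force: [0.1, -0.7, -0.0]
opening: -0.0001
```

Request:
{"op": "drive_tool", "data": {"deltas": [{"rot": [0,0,0],"slide": [-0.005,0.01,0],"gripper": 1},{"rot": [0,0,0],"slide": [-0.005,0.02,0],"gripper": 1},{"rot": [0,0,0],"slide": [-0.0075,0.03,0],"gripper": 1},{"rot": [0,0,0],"slide": [-0.0075,0.03,0],"gripper": 1}]}}

```text
time: 5.85
tcp_pos: [0.5158, -0.1809, 0.0309]
eef_rot: [0.001, 0.612, 0.791, -0.002]
ft_force: [0.4, -1.1, -0.1]
opening: -0.0001
```

```bash
python3 - <<'E'
from h import *
s=telemetry.get_state();print(s["tcp_pos"],loc(s["tcp_pos"]),s["ft_force"])
for c in("side","top"):
    _,r=look(c,["stern","bow"],c+"1.png")
    for n in r:
        for d in r[n]: print(n,loc(d["centre"]))
E
```

```text
[ 0.51582019 -0.18086371  0.03093447] [-0.0548 -0.0902] [ 0.35058844 -1.06031685 -0.14695242]
side stern [([0.5119, -0.1685, 0.0268], 0.8), ([0.6151, -0.3517, 0.0124], 0.64), ([0.2184, -0.3089, 0.0128], 0.61)]
side bow [([0.3562, -0.2325, 0.0123], 0.94), ([0.4627, 0.0247, 0.0252], 0.91)]
stern [-0.0556 -0.0773]
stern [-1.000e-04 -2.801e-01]
stern [-0.3745 -0.142 ]
bow [-0.2222 -0.1014]
bow [-0.0563  0.1221]
top stern []
top bow []
```

The hull is sliding at about 1 N, with no hard contact yet. I'll creep forward until the force rises.

Request:
{"op": "drive_tool", "data": {"deltas": [{"rot": [0,0,0],"slide": [-0.0025,0.01,0],"gripper": 1},{"rot": [0,0,0],"slide": [-0.005,0.02,0],"gripper": 1},{"rot": [0,0,0],"slide": [-0.005,0.02,0],"gripper": 1}]}}

```text
time: 6.45
tcp_pos: [0.517, -0.1804, 0.0315]
eef_rot: [0.003, 0.612, 0.791, -0.002]
ft_force: [2.3, -9.9, -0.7]
opening: 0.0001
```

Request:
{"op": "drive_tool", "data": {"deltas": [{"rot": [0,0,0],"slide": [-0.0025,0.01,0],"gripper": 1},{"rot": [0,0,0],"slide": [-0.005,0.02,0],"gripper": 1},{"rot": [0,0,0],"slide": [-0.005,0.02,0],"gripper": 1}]}}

```text
time: 6.75
tcp_pos: [0.5182, -0.1801, 0.0321]
eef_rot: [0.005, 0.612, 0.791, -0.002]
ft_force: [2.6, -10.6, -1.4]
opening: -0.0002
```

Request:
{"op": "drive_tool", "data": {"deltas": [{"rot": [0,0,0],"slide": [0.05,-0.2,0],"gripper": 1},{"rot": [0,0,0],"slide": [0.05,-0.2,0.3],"gripper": 1},{"rot": [0,0,0],"slide": [0.05,-0.2,0.8],"gripper": 1},{"rot": [0,0,0],"slide": [0.05,-0.2,1],"gripper": 1}]}}

```text
time: 7.15
tcp_pos: [0.5243, -0.2005, 0.1353]
eef_rot: [0.006, 0.612, 0.791, -0.001]
ft_force: [0.3, -0.1, 0.3]
opening: 0.0003
```

Request:
{"op": "drive_tool", "data": {"deltas": [{"rot": [0,0,0],"slide": [0.1,0,0.5],"gripper": 1},{"rot": [0,0,0],"slide": [0.15,0.2,1],"gripper": 1},{"rot": [0,0,0],"slide": [0.2,0.5,1],"gripper": 1},{"rot": [0,0,0],"slide": [0.2,0.5,1],"gripper": 1}]}}

```text
time: 7.55
tcp_pos: [0.5454, -0.148, 0.2377]
eef_rot: [0.008, 0.611, 0.791, -0.0]
ft_force: [-0.3, -0.9, -0.8]
opening: -0.0001
```

```bash
python3 - <<'E'
from h import *
s=telemetry.get_state();print(s["tcp_pos"],loc(s["tcp_pos"]),s["ft_force"])
for c in("side","top","wrist"):
    _,r=look(c,["stern","bow","bow_stop","handle_end","clamp_pad"],c+"2.png")
    for n in r:
        for d in r[n][:2]: print(n,loc(d["centre"]))
a=cv2.imread("pics/side2.png")[150:270,150:300];b=cv2.imread("pics/wrist2.png")
a=cv2.resize(a,(480,384),interpolation=3);b=cv2.resize(b,(320,240));b=cv2.copyMakeBorder(b,0,144,0,0,0)
cv2.imwrite("pics/m2.png",cv2.hconcat([a,b]))
E
```

```text
[ 0.54542945 -0.14802918  0.23770969] [-0.0181 -0.0656] [-0.27946362 -0.92606167 -0.81383941]
side stern [([0.5142, -0.1676, 0.0267], 0.78), ([0.6151, -0.3505, 0.0126], 0.68), ([0.2191, -0.3097, 0.0144], 0.67)]
side bow [([0.36, -0.2298, 0.0114], 0.75), ([0.4615, 0.0223, 0.0269], 0.68), ([0.4692, -0.3952, 0.0099], 0.58)]
side bow_stop [([0.4676, 0.0264, 0.0266], 0.78)]
side handle_end [([0.5841, -0.0449, 0.1482], 0.47), ([0.5123, -0.17, 0.0275], 0.36)]
side clamp_pad []
stern [-0.0532 -0.077 ]
stern [ 2.000e-04 -2.789e-01]
bow [-0.2179 -0.0997]
bow [-0.058  0.12 ]
bow_stop [-0.0511  0.1225]
handle_end [0.0445 0.025 ]
handle_end [-0.0556 -0.0788]
top stern []
top bow []
top bow_stop []
top handle_end []
top clamp_pad []
wrist stern [([0.608, -0.3491, 0.0138], 0.82), ([0.5138, -0.1683, 0.0285], 0.63), ([0.6017, -0.1342, 0.0121], 0.63)]
wrist bow [([0.3533, -0.2361, 0.0131], 0.64), ([0.4671, -0.3959, 0.0091], 0.54), ([0.6117, -0.1883, 0.0106], 0.24)]
wrist bow_stop []
wrist handle_end [([0.5825, -0.0405, 0.1451], 0.91)]
wrist clamp_pad [([0.5161, -0.0537, 0.0928], 0.64)]
stern [-0.0064 -0.2759]
stern [-0.0537 -0.0776]
bow [-0.2259 -0.1042]
bow [-0.1545 -0.2869]
handle_end [0.0441 0.0297]
clamp_pad [-0.0236  0.033 ]
```

View pics/m2.png

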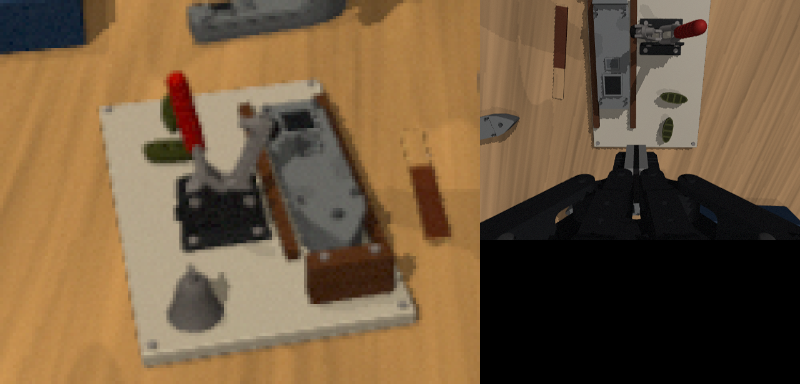

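The hull is home and the handle is still open. The side crop shows the bow against the stop block, and the handle upright at (185,115) in the crop. The clamp arm is raised but low (foot about 0.09 m), so there is room on the hull side of the handle. Next I position there.

Request:
{"op": "drive_tool", "data": {"deltas": [{"rot": [0,0,0],"slide": [0,0.5,0],"gripper": 1},{"rot": [0,0,0],"slide": [0,0.98,0],"gripper": 1},{"rot": [0,0,0],"slide": [0,0.98,-0.3],"gripper": 1},{"rot": [0,0,0],"slide": [0,0.98,-0.6],"gripper": 1},{"rot": [0,0,0],"slide": [0,0.98,-0.6],"gripper": 1}]}}

```text
time: 8.95
tcp_pos: [0.5417, -0.0517, 0.1722]
eef_rot: [0.004, 0.612, 0.791, -0.003]
ft_force: [-0.0, -0.7, -0.9]
opening: 0.0
```

Request:
{"op": "drive_tool", "data": {"deltas": [{"rot": [0,0,0],"slide": [0,0,-0.2],"gripper": 1},{"rot": [0,0,0],"slide": [0,0,-0.42],"gripper": 1},{"rot": [0,0,0],"slide": [0,0,-0.42],"gripper": 1}]}}

```text
time: 9.25
tcp_pos: [0.5405, -0.0518, 0.1291]
eef_rot: [0.002, 0.612, 0.791, -0.004]
ft_force: [-1.5, -0.2, 0.1]
opening: -0.0001
```

```bash
python3 - <<'E'
from h import *
s=telemetry.get_state();print(s["tcp_pos"],loc(s["tcp_pos"]),s["ft_force"])
_,r=look("wrist",["handle_end","clamp_pad"],"w3.png")
look("side",["handle_end"],"side3.png")
for n in r:
    for d in r[n][:2]: print(n,loc(d["centre"]))
# path: local corner contact 18 mm from end -> TCP (half block 15mm)
for a,x,z in [(80,46,148),(65,68,142),(50,85,129),(35,96,108),(20,103,83),(7,106,59)]:
    t=np.radians(a);cx=x-18*np.cos(t)-7.5*np.sin(t);cz=z-18*np.sin(t)+7.5*np.cos(t)
    w=np.radians(14.1);X=(cx-15)/1e3;Y=.03
    print(a,"TCP local",round(cx-15),round(cz),"world",np.round([.547+X*np.cos(w)-Y*np.sin(w),-.08+X*np.sin(w)+Y*np.cos(w),cz/1e3],4))
E
```

```text
[ 0.54051284 -0.05178652  0.12906986] [0.0006 0.0289] [-1.45852345 -0.21112585  0.07300948]
wrist handle_end [([0.5843, -0.0428, 0.1465], 0.74)]
wrist clamp_pad [([0.5153, -0.0536, 0.0923], 0.81)]
side handle_end [([0.5844, -0.043, 0.1467], 0.78)]
handle_end [0.0452 0.027 ]
clamp_pad [-0.0243  0.0333]
80 TCP local 20 132 world [ 0.5596 -0.0459  0.1316]
65 TCP local 39 129 world [ 0.5771 -0.0415  0.1289]
50 TCP local 53 120 world [ 0.5908 -0.0381  0.12  ]
35 TCP local 62 104 world [ 0.5998 -0.0358  0.1038]
20 TCP local 69 84 world [ 0.6061 -0.0342  0.0839]
7 TCP local 72 64 world [ 0.6097 -0.0333  0.0643]
```

View pics/w3.png

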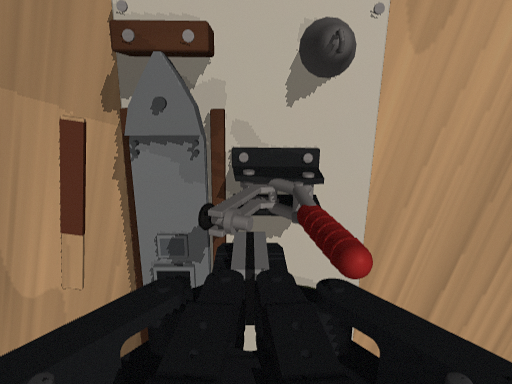

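The fingertips (cols 232–268, row 240) sit beside the grip at (340,255) and in its plane. They look slimmer than I assumed, so I'll shift the path about 4 mm toward +x.

Request:
{"op": "drive_tool", "data": {"deltas": [{"rot": [0,0,0],"slide": [0.12,0.04,0.02],"gripper": 1},{"rot": [0,0,0],"slide": [0.23,0.07,0.02],"gripper": 1},{"rot": [0,0,0],"slide": [0.32,0.09,0.01],"gripper": 1},{"rot": [0,0,0],"slide": [0.4,0.11,0],"gripper": 1},{"rot": [0,0,0],"slide": [0.4,0.11,0],"gripper": 1}]}}

```text
time: 10.0
tcp_pos: [0.584, -0.0406, 0.1315]
eef_rot: [0.005, 0.612, 0.791, -0.002]
ft_force: [-0.5, 0.3, 1.0]
opening: 0.0002
```

```bash
python3 - <<'E'
from h import *
s=telemetry.get_state();print(s["tcp_pos"],loc(s["tcp_pos"]),s["ft_force"])
_,r=look("wrist",["handle_end"],"w4.png")
for d in r["handle_end"]: print(loc(d["centre"]))
look("side",["handle_end"],"side4.png")
E
```

```text
[ 0.5839527  -0.04056154  0.13149827] [0.0454 0.0292] [-0.46089141  0.2715678   0.98349679]
wrist handle_end [([0.6022, -0.0348, 0.1379], 0.61)]
[0.0645 0.0304]
side handle_end [([0.6038, -0.0348, 0.1446], 0.7)]
```

View pics/w4.png

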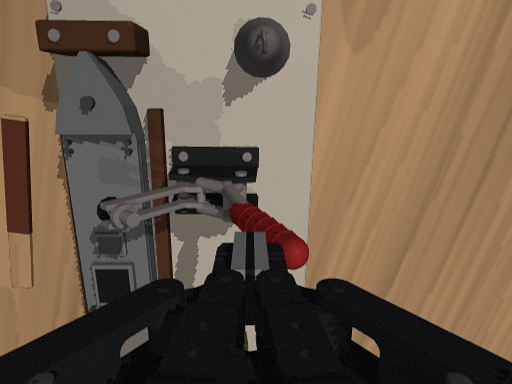

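The grip is now at about 67° and follows the fingertip. I continue along the arc.

Request:
{"op": "drive_tool", "data": {"deltas": [{"rot": [0,0,0],"slide": [0.13,0.035,-0.11],"gripper": 1},{"rot": [0,0,0],"slide": [0.22,0.06,-0.28],"gripper": 1},{"rot": [0,0,0],"slide": [0.26,0.07,-0.4],"gripper": 1},{"rot": [0,0,0],"slide": [0.28,0.075,-0.47],"gripper": 1},{"rot": [0,0,0],"slide": [0.28,0.075,-0.47],"gripper": 1}]}}

```text
time: 10.7
tcp_pos: [0.6099, -0.0333, 0.0837]
eef_rot: [0.004, 0.612, 0.791, -0.003]
ft_force: [0.2, 0.1, 2.2]
opening: -0.0002
```

```bash
python3 - <<'E'
from h import *
s=telemetry.get_state();print(s["tcp_pos"],loc(s["tcp_pos"]),s["ft_force"])
_,r=look("wrist",["handle_end"],"w5.png")
for d in r["handle_end"]: print(loc(d["centre"]))
look("side",["handle_end"],"side5.png")
E
```

```text
[ 0.60992882 -0.03334604  0.08369134] [0.0724 0.0299] [0.23444462 0.05233008 2.23416267]
wrist handle_end [([0.6356, -0.0272, 0.0791], 0.65)]
[0.0988 0.0296]
side handle_end [([0.6345, -0.0312, 0.0861], 0.78)]
```

Request:
{"op": "drive_tool", "data": {"deltas": [{"rot": [0,0,0],"slide": [0.02,0.005,-0.06],"gripper": 1},{"rot": [0,0,0],"slide": [0.03,0.01,-0.12],"gripper": 1},{"rot": [0,0,0],"slide": [0.04,0.01,-0.17],"gripper": 1},{"rot": [0,0,0],"slide": [0.04,0.01,-0.2],"gripper": 1},{"rot": [0,0,0],"slide": [0.04,0.01,-0.2],"gripper": 1}]}}

```text
time: 11.4
tcp_pos: [0.6136, -0.0324, 0.0641]
eef_rot: [0.004, 0.612, 0.791, -0.003]
ft_force: [0.1, -0.2, -0.3]
opening: -0.0003
```

```bash
python3 - <<'E'
from h import *
s=telemetry.get_state();print(s["tcp_pos"],loc(s["tcp_pos"]),s["ft_force"])
_,r=look("wrist",["handle_end","clamp_pad"],"w6.png")
look("side",["handle_end","clamp_pad"],"side6.png")
E
```

```text
[ 0.61357655 -0.03238669  0.06409738] [0.0762 0.03  ] [ 0.06705857 -0.20112048 -0.27833248]
wrist handle_end [([0.644, -0.0277, 0.0512], 0.64)]
wrist clamp_pad []
side handle_end [([0.6427, -0.0288, 0.0539], 0.65), ([0.4038, -0.1113, 0.002], 0.57)]
side clamp_pad [([0.6057, -0.1352, 0.0102], 0.53)]
```

The force dropped to about 0 and the grip end is at z of about 0.053, so it has snapped over. I back off upward and check.

Request:
{"op": "drive_tool", "data": {"deltas": [{"rot": [0,0,0],"slide": [0,0,0.3],"gripper": 1},{"rot": [0,0,0],"slide": [0,0,0.8],"gripper": 1},{"rot": [0,0,0],"slide": [0,0,1],"gripper": 1},{"rot": [0,0,0],"slide": [0,0,1],"gripper": 1}]}}

```text
time: 12.1
tcp_pos: [0.6165, -0.0326, 0.1692]
eef_rot: [0.007, 0.612, 0.791, -0.001]
ft_force: [0.5, 0.0, -0.6]
opening: 0.0003
```

Request:
{"op": "drive_tool", "data": {"deltas": [{"rot": [0,0,0],"slide": [0.3,-0.8,0.5],"gripper": 1},{"rot": [0,0,0],"slide": [0.3,-0.8,0.5],"gripper": 1},{"rot": [0,0,0],"slide": [0.3,-0.8,0.5],"gripper": 1}]}}

```text
time: 12.4
tcp_pos: [0.6497, -0.1168, 0.2222]
eef_rot: [0.011, 0.613, 0.79, 0.0]
ft_force: [1.2, -0.3, -0.5]
opening: -0.0001
```

```bash
python3 - <<'E'
from h import *
s=telemetry.get_state();print(s["tcp_pos"],s["ft_force"])
for c in("side","wrist","top"):
    _,r=look(c,["stern","bow","bow_stop","handle_end","clamp_pad","lifeboat_a","bell","sanding_stick"],c+"7.png")
    for n in("bow","stern","handle_end","clamp_pad"):
        for d in r[n][:3]: print(n,loc(d["centre"]))
a=cv2.imread("pics/side7.png")[150:270,150:300];b=cv2.imread("pics/wrist7.png")
a=cv2.resize(a,(480,384),interpolation=3);b=cv2.resize(b,(320,240));b=cv2.copyMakeBorder(b,0,144,0,0,0)
cv2.imwrite("pics/m7.png",cv2.hconcat([a,b]))
E
```

```text
[ 0.6497364 -0.11683    0.2222254] [ 1.17765924 -0.26872524 -0.547292  ]
side stern [([0.2213, -0.3084, 0.0143], 0.86), ([0.5145, -0.167, 0.0301], 0.8), ([0.6154, -0.3494, 0.0121], 0.79)]
side bow [([0.353, -0.2302, 0.0109], 0.97), ([0.4637, 0.0216, 0.0271], 0.91), ([0.4678, -0.3955, 0.0089], 0.91)]
side bow_stop [([0.4706, 0.0239, 0.0241], 0.79)]
side handle_end [([0.546, -0.0751, 0.0018], 0.71), ([0.6422, -0.0293, 0.0521], 0.56)]
side clamp_pad []
side lifeboat_a [([0.6081, -0.1334, 0.0116], 0.66), ([0.6124, -0.1927, 0.0112], 0.6)]
side bell [([0.5637, 0.0578, 0.009], 0.64)]
side sanding_stick [([0.4042, -0.111, 0.0001], 0.84), ([0.4631, 0.0193, 0.0265], 0.42)]
bow [-0.2247 -0.0984]
bow [-0.056   0.1188]
bow [-0.1537 -0.2867]
stern [-0.3715 -0.1422]
stern [-0.0527 -0.0765]
stern [ 0.0007 -0.2779]
handle_end [0.0002 0.005 ]
handle_end [0.1047 0.026 ]
wrist stern [([0.5113, -0.1673, 0.0314], 0.86)]
wrist bow []
wrist bow_stop []
wrist handle_end [([0.6435, -0.0262, 0.0506], 0.55)]
wrist clamp_pad [([0.4854, -0.0594, 0.044], 0.64), ([0.5114, -0.169, 0.0278], 0.57), ([0.6015, -0.1306, 0.0122], 0.17)]
wrist lifeboat_a [([0.6106, -0.1882, 0.0153], 0.76), ([0.6029, -0.1315, 0.0097], 0.58)]
wrist bell []
wrist sanding_stick [([0.4066, -0.1115, 0.0004], 0.84), ([0.6037, -0.1299, 0.012], 0.52)]
stern [-0.0559 -0.076 ]
handle_end [0.1067 0.0287]
clamp_pad [-0.0547  0.035 ]
clamp_pad [-0.0562 -0.0776]
clamp_pad [ 0.0405 -0.0624]
top stern []
top bow [([0.4655, -0.3968, 0.0106], 0.63)]
top bow_stop []
top handle_end []
top clamp_pad []
top lifeboat_a []
top bell []
top sanding_stick []
bow [-0.1562 -0.2874]
```

View pics/m7.png

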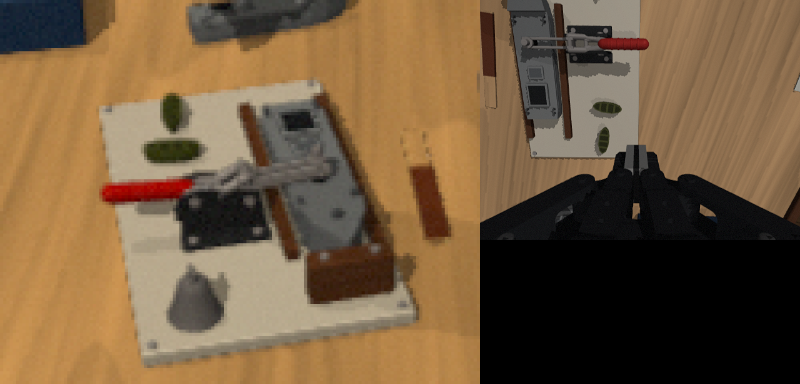

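The handle lies level and stays there with the tool clear. The foot is on the deck at z of about 0.044. The stern and bow are unchanged and nothing else has moved, so I hand it in.

```bash
python3 -c "
from rig import sign_off;print(sign_off())"
```

```text
the job is handed in; nothing more can be done
None
```

The hull is seated against the stop and the clamp is locked on it. I handed the job in at about 12.5 s of the 48 s allowed; the rig gives no verdict.

- **Hull:** I pushed it by the stern with shut fingers. It slid at about 1 N, then stopped hard at about 10 N. After clamping, the side camera put the bow at board y of about 0.119 m, which passes the 0.117 m limit by less than the networks' 4 mm error. The hard stop at 10 N is the firmer evidence that it is home.
- **Clamp:** I pushed the handle over in its plane. The push force dropped from about 2 N to about 0 as it snapped. With the tool clear, the handle stayed down, its end at board x of about 0.106 m and z of about 0.051 m (0.059 m listed for locked). The foot is on the deck at z of about 0.044 m. I could not measure the foot's pressing force or the joint angle directly.
- **Other items:** The lifeboats, bell and sanding stick read within about 4 mm of where they started.
- **Camera gaps:** The top camera found almost nothing in the last check, and the side camera missed the clamp foot. It also gave one false handle position near the board's centre, which the picture ruled out.

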